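# Close a bench reactor: cover over shaft and pin, then the hold-down arm

### The job

Close the small bench reactor: lift the round cover off the cork ring and lower it over the stirrer shaft, turning it until the hole near its rim drops over the locating pin and it lies flat and fully home on the flange. Then pull up the black index plunger that keeps the hold-down arm parked and swing the arm right round to its stop so that its jaw sits over the rim of the cover. Leave the other things on the bench where they are.

Things in the scene. Friction and masses are not known exactly. Their poses are not given: they have to be found in the camera images.
- cover_mid (a point): The cover, loose, aluminium, about 0.4 kg: a round plate 120 mm across, 10 mm thick, with a central stirrer guide standing on it, 50 mm tall in all. A 13.6 mm bore runs right through. The guide has two flats facing the cover's +y and -y, 30 mm apart, from 10 to 50 mm above the underside: grip there. This point: on the axis, 25 mm above the underside, z up. It starts on the cork ring.
- cover_hole (a point): Lower mouth, on the underside, of the 9.6 mm through hole for the locating pin, 47 mm from the cover's axis on its +x side (at the start roughly away from the robot); axes as the cover's. On the -x side, 43 mm off the axis, stands a capped stub 26 mm across, its top 32 mm above the underside; two small stubs, 22 mm high, stand beside it, 30 mm towards -x and 36 mm to either side.
- cork_ring: A cork ring, 112 mm across and 28 mm high, fixed on the table, on which the cover lies at the start. Origin: centre of its underside.
- station: The bench reactor, fixed: a blue base and a blue support plate (176 mm along x, 192 mm along y, top 120 mm above the table) on four short pillars, a glass vessel between. Origin: on the stirrer shaft's axis at table height; x points roughly away from the robot, y to the side where the hold-down arm is.
- shaft_foot (a point): On the axis of the stirrer shaft, at the height of the flange's seat face (140 mm above the table), where the centre of the cover's underside comes to lie; axes as the station's. The flange is a steel ring 132 mm across with a white gasket; it is fixed.
- pin_arc (a point): On the seat face, 47 mm from the shaft towards the station's +x: the MIDDLE of the arc on which the one steel locating pin stands (8 mm thick, 10 mm high, 47 mm from the shaft). The flange ring was clamped on at any turn, so the pin is up to 0.35 rad about the shaft to either side of here, and that is not measured: look for it, or feel for it by resting the cover lightly on the pin and turning.
- shaft_top (a point): The top of the stirrer shaft, a fixed upright steel rod 12 mm thick with a tapered end, 60 mm above the flange's seat face. With the cover home it stands 10 mm out of the guide.
- hold_arm (a joint): Turn of the hold-down arm, a steel bar 10 mm thick on an upright pivot: 0 parked (handle end towards the station's -x), growing clockwise seen from above to 1.571 at its stop (handle end towards the station's +y, jaw 2 mm above the rim of a cover that is home). Light friction, stays where left; the plunger, while down, blocks it at about 0.03.
- clamp_pivot (a point): On the upright pivot axis of the hold-down arm, at the bar's mid height, 85 mm from the shaft along the station's +y; axes as the station's.
- clamp_grip (a point): Middle of the upright black grip on the handle end of the hold-down arm, 82 mm from its pivot: a round post 19 mm thick and 30 mm tall (15 mm above and below this point). Moves with the arm.
- catch (a joint): Lift of the index plunger, the arm's safety catch: 0 down (its 8 mm pin stands in the arm's way), 0.014 fully pulled up; the arm is free from about 0.010. It moves straight up against about 5 N of friction and stays up.
- catch_knob (a point): Middle of the plunger's round black knob, 24 mm thick and 24 mm tall, on a bracket over the parked arm, 48 mm from the arm's grip towards the pivot. The bracket's top lies 25 mm below this point when the plunger is down. There is room for the fingers on the station's +y and -y sides of it. Moves with the plunger.
- star_knob: Bystander: black star knob, 36 mm across, 28 mm high, on a corner of the blue support plate. Origin: centre of its underside.
- wrench: Bystander: steel wrench, 150 mm long, flat on the table beside the station. Origin: its middle, underneath.
- stopper: Bystander: white stopper, 32 mm across, 52 mm high, near the cork ring. Origin: centre of its underside.
- beaker: Bystander: glass beaker, 68 mm across, 85 mm high. Origin: centre of its underside.
- amber_bottle: Bystander: amber glass bottle, 72 mm across, 160 mm high. Origin: centre of its underside.
- blind_cover: Bystander: smaller blind cover, an aluminium disc 90 mm across with a plain stub and no bore. Origin: centre of its underside.
- screwdriver: Bystander: black-handled screwdriver, 200 mm long, on the table. Origin: its middle, underneath.
Mind the look-alikes: they are no part of the job. What is shaped like the part that bears cover_mid but orange or red is not meant.

How it is judged:
By the outcome, as a careful person would: the job done as asked, in the order asked, and still so for the second after the job is handed in, with the robot touching nothing.
It also fails if it takes over 69 s, if anything falls off the work surface, if the arm or the gripper's body presses on something with over 40 N, if the wrist force passes 120 N, or if a joint passes its speed limit or range.

### The arm

A 6-joint arm with a two-finger parallel gripper is mounted at the origin on the work surface. World frame = base frame: x ahead of the robot, y to its left, z up, the work surface at z = 0. Lengths are in mm, angles in rad, forces in N, time in s.
With the tool pointing down it reaches from about 400 to 925 mm from the base axis. Payload 12.5 kg.
Tool frame: the origin (TCP) lies midway between the tips of the shut fingers; the grasp point (between the pads) lies 19 mm behind it; x points along the fingers, y is the direction in which the jaws open and shut, and the axes are right-handed (so a half turn about x gives the same grasp; the last joint's range is limited). The gripper opens to 95 mm and grips with 3 to 60 N. Pads are 20 mm wide; open, the fingers measure 119 mm over their backs; the gripper's body (75 mm by 180 mm) begins 59 mm behind the grasp point.
Start: joints at [1.133, 0.491, 1.559, -0, 1.092, -0.106], TCP at [203.575, 590.935, 214.661] pointing down, gripper open.
Joint ranges: [-3.1, 3.1], [-0.84, 2.19], [0.05, 2.79], [-1.13, 4.28], [0.06, 2.93], [-2.69, 2.69]. Speed limits (rad/s): [2.22, 2.22, 2.79, 3.14, 3.14, 3.14].

### API

Orientations are given as [roll, pitch, yaw] about the fixed x, y, z axes, in that order (R = Rz(yaw) Ry(pitch) Rx(roll)).
In Python, from cell import sensors, read_camera, get_calibration, order gives the robot as it stands. The module is installed in compiled form; this text tells all that it offers.
- The arm moves only by the tool servo_tool, never from a script. Its argument "steps" is text: rows parted by semicolons, each of 7 numbers parted by spaces: the shift along the tool's x, y, z in mm, then the turn, a rotation vector about the tool's x, y, z in rad, then the finger opening in mm, from 0 to 95.1. A call has exactly 8 rows; each row shifts and turns the pose as measured when the row begins, along the tool's axes as they then stand; what a row does not reach is not made up. A row lasts 1/10 s, in which the tool goes at most 50 mm and 8.59 degrees, less where a joint would pass 70% of its speed; a pose out of reach is approached as far as the arm can. A call is refused whole if a number of a shift passes 50 or a number of a turn 0.15, either way. A call with a gripper value outside its range is refused whole. The fingers move at their own pace and stop on an object; the grip force is fixed at half the most. Time passes only in rows, so rows that do not move let the fingers close, or fill a call up. It gives the time, the measured TCP pose, the force and the opening at its end, in the units of the state.
- sensors.state(): the state, without advancing time (a new reading comes with each control period).
- read_camera(name): name is "scene" or "top"; returns (picture, depth): 400x640x3 uint8, blue, green, red; 400x640 float32, mm along the optical axis (not along the pixel's ray), 0 where there is no reading.
- get_calibration(name): a dict with "mtx" (3x3 intrinsics, pixels), "R" (3x3) and "t" (3): a world point X has camera coordinates R X + t. Camera axes: x right, y down, z forward; pixel columns grow to the right and rows downward; lengths in mm; the calibration is good to about 2 mm. A picture is of the moment at which its call begins. get_calibration takes no time and is no camera call.
- order.job_done(): hands the job in, once; it reports no verdict.
The state is a dict: "t": time; "joints": joint angles; "qvel": joint speeds; "tau": joint torques, N m; "eef_pos": TCP position; "tcp_rot": TCP orientation; "ft_force": force on the tool from outside, world axes, zero at the start; "moment": the same for the moment, N m; "opening": opening from 0.0 (shut) to 1.0 (fully open).
Only numpy, scipy, OpenCV 4.12 (cv2) and the standard library are available. Lean on these libraries where they do the work, as an engineer would, in place of code of your own. Each camera call takes 0.05 s, during which the arm holds its last target.

## Working session

There is one attempt and no reset: what is moved stays moved. The work goes in short steps, Python scripts to look and compute and a tool call to move; the robot and the scene stay as the last step left them, time stands still between calls to the robot, and variables do not carry over. Pictures are saved under pics/ and viewed, and the job is handed in when it is done.

Besides the shell and the picture viewer there is one more tool, called after "Emit:" as name(argument=value, ...) on one line, values as JSON. servo_tool: Moves the arm, as the interface text tells. Its arguments: {"type":"object","properties":{"steps":{"type":"string"}},"required":["steps"]}

```bash
mkdir -p pics; ls; python3 - <<'E'
from cell import sensors, read_camera, get_calibration
import cv2,numpy as np
print(sensors.state())
for n in("scene","top"):
    p,d=read_camera(n); cv2.imwrite(f"pics/{n}0.png",p); np.save(f"pics/{n}0.npy",d)
    print(n,get_calibration(n))
E
```

```text
pics
{'t': 0.0, 'joints': array([ 1.13338732e+00,  4.91576035e-01,  1.55946112e+00, -6.25039170e-06,
        1.09173426e+00, -1.05604936e-01]), 'qvel': array([-1.73497377e-03,  1.29679058e-03,  3.36738096e-05,  1.60366128e-03,
        3.13654977e-05,  6.51172797e-04]), 'tau': array([-1.93112348e-03, -6.12635136e+01, -2.58178157e+01,  6.91656070e-02,
        4.82964842e-02, -8.96650067e-05]), 'eef_pos': array([203.46581658, 590.68011517, 214.04750681]), 'tcp_rot': array([-1.67169861,  1.56961755, -2.0034998 ]), 'ft_force': array([-0.18719644, -1.07537205, -0.43905884]), 'moment': array([ 0.02082422, -0.00973158, -0.04124784]), 'opening': 0.9995486144022713}
scene {'mtx': array([[399.92822732,   0.        , 318.97398686],
       [  0.        , 399.92822732, 197.91657656],
       [  0.        ,   0.        ,   1.        ]]), 'R': array([[-0.5676067 ,  0.82327704,  0.00612756],
       [ 0.50546077,  0.35434448, -0.78673337],
       [-0.64987079, -0.4434579 , -0.61726255]]), 't': array([ 315.98108403, -166.30169619, 1583.67655663])}
top {'mtx': array([[382.61832361,   0.        , 317.80726103],
       [  0.        , 382.61832361, 200.11156112],
       [  0.        ,   0.        ,   1.        ]]), 'R': array([[-0.01943551, -0.99974286, -0.01168225],
       [-0.98085798,  0.02133009, -0.19355273],
       [ 0.19375214,  0.00769683, -0.98102032]]), 't': array([   8.99246548,  569.88169188, 1254.59811335])}
```

View pics/scene0.png

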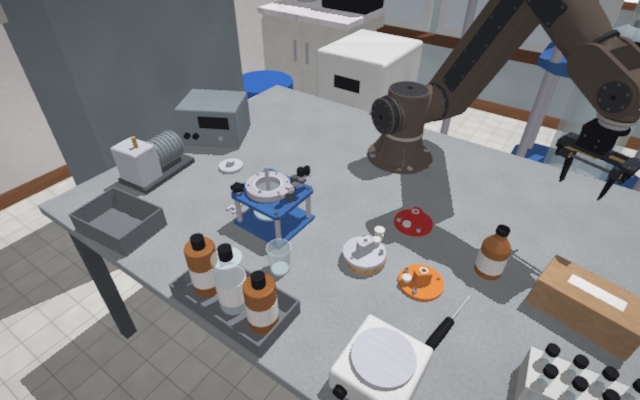

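View pics/top0.png

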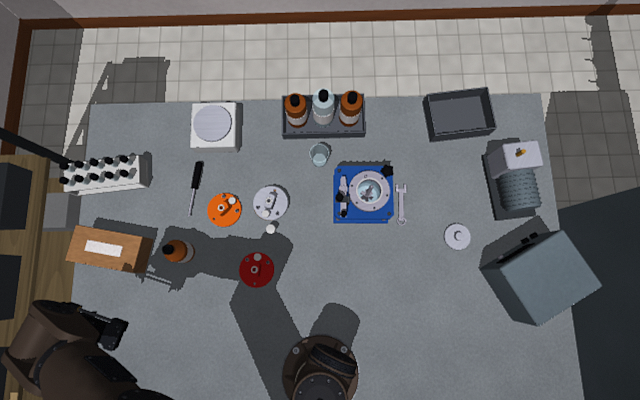

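The top view shows the grey cover at (271,202), the station at (364,193), and the orange and red look-alikes at (224,209) and (256,270). I'll zoom in.

```bash
python3 - <<'E'
import cv2,numpy as np
t=cv2.imread("pics/top0.png"); s=cv2.imread("pics/scene0.png")
a=t[170:235,235:305]; b=t[155:230,325:415]
f=lambda im,k:cv2.resize(im,None,fx=k,fy=k,interpolation=cv2.INTER_CUBIC)
cv2.imwrite("pics/ta.png",f(a,8)); cv2.imwrite("pics/tb.png",f(b,8))
cv2.imwrite("pics/sa.png",f(s[155:245,220:325],7)); cv2.imwrite("pics/sb.png",f(s[215:280,330:400],8))
E
```

```text
(no output)
```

View pics/ta.png

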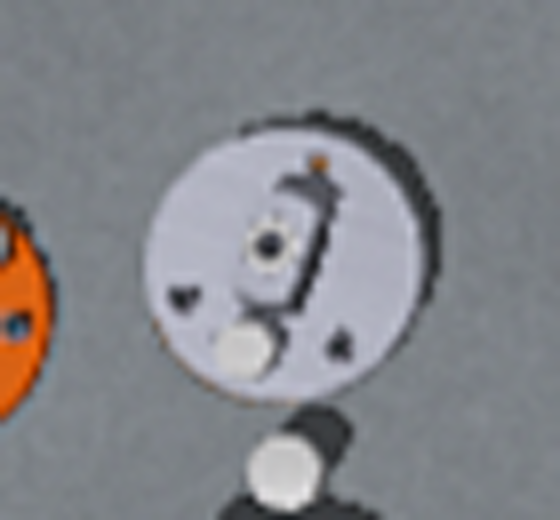

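View pics/tb.png

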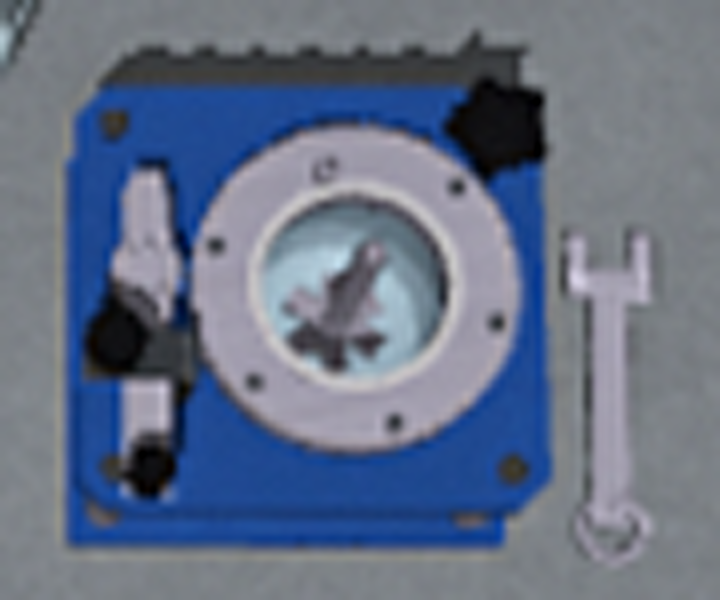

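View pics/sa.png

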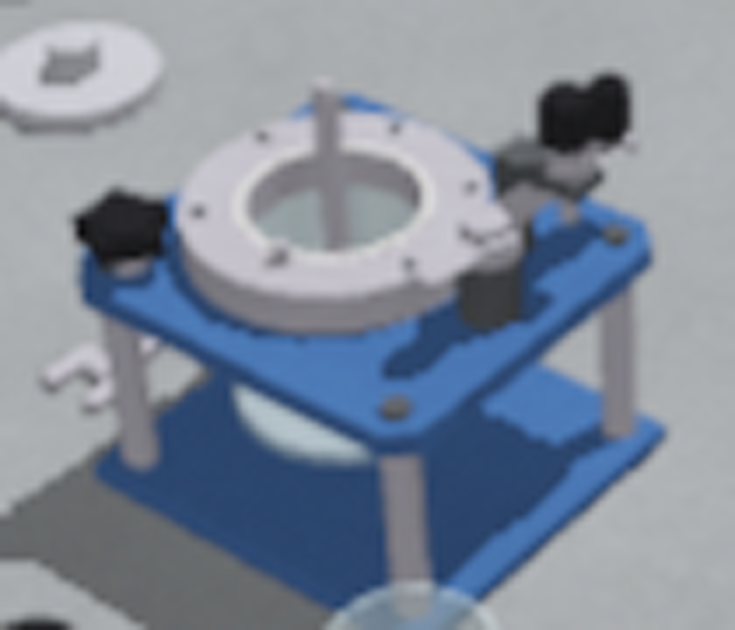

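View pics/sb.png

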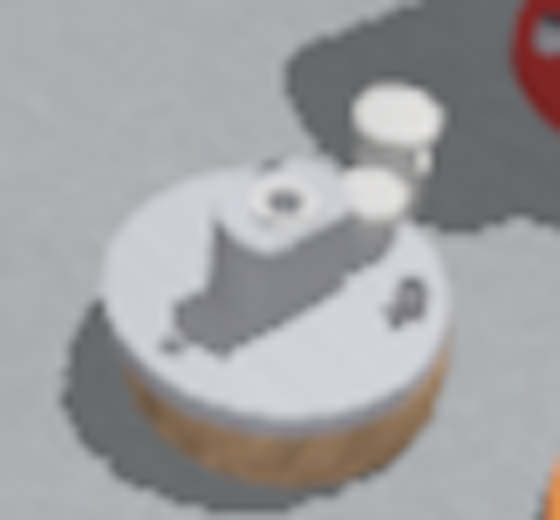

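```bash
cat > h.py <<'E'
import cv2,numpy as np
from cell import sensors, read_camera, get_calibration
C={n:get_calibration(n) for n in("top","scene")}
def ray(n,uv,z):
    c=C[n];uv=np.atleast_2d(np.asarray(uv,float))
    d=np.c_[uv,np.ones(len(uv))]@np.linalg.inv(c["mtx"]).T@c["R"]
    o=-c["R"].T@c["t"]
    return o+d*((z-o[2])/d[:,2])[:,None]
def proj(n,X):
    c=C[n];p=c["R"]@np.asarray(X,float)+c["t"];q=c["mtx"]@p;return q[:2]/q[2]
def cloud(n,d):
    c=C[n];v,u=np.mgrid[:400,:640];z=d
    P=np.stack([(u-c["mtx"][0,2])/c["mtx"][0,0]*z,(v-c["mtx"][1,2])/c["mtx"][1,1]*z,z],-1)
    return (P-c["t"])@c["R"]
def circ(P):
    A=np.c_[2*P[:,:2],np.ones(len(P))];s=np.linalg.lstsq(A,(P[:,:2]**2).sum(1),rcond=None)[0]
    r=np.sqrt(s[2]+s[0]**2+s[1]**2);return s[:2],r,np.std(np.hypot(*(P[:,:2]-s[:2]).T)-r)
E
python3 - <<'E'
from h import *
for n,box,hole in(("top",(160,240,230,310),None),("scene",(210,285,330,400),None)):
    im=cv2.imread(f"pics/{n}0.png");d=np.load(f"pics/{n}0.npy");W=cloud(n,d)
    hsv=cv2.cvtColor(im,cv2.COLOR_BGR2HSV)
    m=((hsv[...,2]>170)&(hsv[...,1]<50)).astype(np.uint8)
    mm=np.zeros_like(m);y0,y1,x0,x1=box;mm[y0:y1,x0:x1]=m[y0:y1,x0:x1]
    print(n,[np.round(np.nanmedian(W[(mm>0)],0),1)])
    k,l,st,ce=cv2.connectedComponentsWithStats(mm);i=1+np.argmax(st[1:,4]);print(st[i],ce[i])
    c=max(cv2.findContours((l==i).astype(np.uint8),0,1)[0],key=len)[:,0]
    h=cv2.convexHull(c)[:,0];P=ray(n,h,38.);print(circ(P))
z=lambda x,y,ox,oy,k:((x+.5)/k-.5+ox,(y+.5)/k-.5+oy)
T=lambda x,y:z(x,y,235,170,8)
S=lambda x,y:z(x,y,330,215,8)
print("bore top",ray("top",T(270,244),78),"scene",ray("scene",S(285,203),78))
print("hole",ray("top",T(318,161),38), "cap",ray("top",T(244,350),60),"cap sc",ray("scene",S(378,190),60))
print("small",ray("top",T(185,296),50),ray("top",T(340,347),50))
print("stopper",ray("top",T(285,470),52))
B=lambda x,y:z(x,y,325,155,8); D=lambda x,y:z(x,y,220,155,7)
print("pin top",ray("top",B(325,168),150),"scene",ray("scene",D(279,254),150))
print("shaft top",ray("top",B(374,250),200),"scene",ray("scene",D(325,83),200))
holes=[(217,245),(457,187),(498,321),(395,424),(255,381)]
H=ray("top",[B(*h) for h in holes],140);print("bolts",H.round(1),circ(H))
print("gripknob top",ray("top",B(152,466),175),"catch",ray("top",B(117,335),195))
W=cloud("top",np.load("pics/top0.npy"))
for p in[(152,466),(117,335),(150,250),(325,168),(250,200),(148,205)]:
    u,v=np.round(B(*p)).astype(int);print(p,W[v,u].round(1))
E
```

```text
top [array([565.4, 164.8,  39.1])]
[253 187  34  33 729] [269.75034294 202.60768176]
(array([568.7028488, 164.0769991]), np.float64(58.71285105166224), np.float64(0.6547905803567151))
scene [array([548. , 130.9,   3.2])]
[ 330  210   70   75 3417] [359.96254024 247.62042728]
(array([553.98972769, 122.03244595]), np.float64(166.00362528251534), np.float64(19.10217809164762))
bore top [[569.34401761 163.88470965  78.        ]] scene [[566.25256107 159.9323452   78.        ]]
hole [[613.88551321 148.68732968  38.        ]] cap [[527.31515782 177.19551202  60.        ]] cap sc [[524.67227088 175.59586091  60.        ]]
small [[552.98694149 204.21953826  50.        ]] [[529.3863937  137.56804524  50.        ]]
stopper [[476.75892882 160.60592798  52.        ]]
pin top [[ 628.31319194 -157.07372712  150.        ]] scene [[ 632.32288707 -156.90271501  150.        ]]
shaft top [[ 582.45326298 -168.31304186  200.        ]] scene [[ 580.17155465 -171.8359593   200.        ]]
bolts [[ 599.9 -113.5  140. ]
 [ 621.8 -211.2  140. ]
 [ 566.2 -224.7  140. ]
 [ 525.3 -181.5  140. ]
 [ 543.9 -126.6  140. ]] (array([ 582.27912983, -169.07619877]), np.float64(57.92088293750679), np.float64(0.4033592593227056))
gripknob top [[504.74336776 -82.3179993  175.        ]] catch [[552.46672867 -69.40823891 195.        ]]
(152, 466) [502.4 -83.  186. ]
(117, 335) [549.7 -67.9 215. ]
(150, 250) [590.7 -83.6 170.6]
(325, 168) [ 627.  -156.5  149.5]
(250, 200) [ 617.9 -128.5  135.5]
(148, 205) [612.2 -84.7 162.2]
```

```bash
cat >> h.py <<'E'
from scipy.spatial.transform import Rotation as Ro
def pose():
    s=sensors.state();return s,s["eef_pos"],Ro.from_euler("xyz",s["tcp_rot"]).as_matrix()
def goal(p,ang):
    """p world TCP target; ang = world angle of tool y axis; tool x down. prints shift & turn in tool axes"""
    s,e,R=pose()
    y=np.array([np.cos(ang),np.sin(ang),0]);x=np.array([0,0,-1.]);G=np.c_[x,y,np.cross(x,y)]
    rv=Ro.from_matrix(R.T@G).as_rotvec()
    print("t",s["t"].round(2),"eef",e.round(1),"yang %.3f"%np.arctan2(R[1,1],R[0,1]),"F",s["ft_force"].round(1),"M",s["moment"].round(2),"op",round(s["opening"]*95.1,1),"q",s["joints"].round(2))
    print(" dworld",(p-e).round(1),"tool shift",(R.T@(p-e)).round(1),"turn",rv.round(3))
E
python3 - <<'E'
from h import *
s,e,R=pose();print(R.round(3))
goal(np.array([568,163,130]),np.pi/2-.317)
goal(np.array([568,163,130]),-np.pi/2-.317)
E
```

```text
[[-0.     0.326  0.945]
 [-0.001  0.945 -0.326]
 [-1.    -0.001 -0.   ]]Traceback (most recent call last):
  File "<stdin>", line 3, in <module>
  File "h.py", line 26, in goal
    print("t",s["t"].round(2),"eef",e.round(1),"yang %.3f"%np.arctan2(R[1,1],R[0,1]),"F",s["ft_force"].round(1),"M",s["moment"].round(2),"op",round(s["opening"]*95.1,1),"q",s["joints"].round(2))
              ^^^^^^^^^^^^
AttributeError: 'float' object has no attribute 'round'
```

```bash
sed -i 's/s\["t"\].round(2)/round(s["t"],2)/' h.py; python3 - <<'E'
from h import *
goal(np.array([568,162,150]),np.pi/2-.317)
E
```

```text
t 0.1 eef [203.5 590.7 214.1] yang 1.239 F [ 0.3 -0.2 -0.8] M [ 0.01  0.04 -0.05] op 95.3 q [ 1.13  0.49  1.56  0.    1.09 -0.11]
 dworld [ 364.5 -428.7  -64.1] tool shift [  64.3 -286.5  484.3] turn [-0.015 -0.     0.001]
```

Emit:
servo_tool(steps="0 -24 40 0 0 0 95;0 -24 40 0 0 0 95;0 -24 40 0 0 0 95;0 -24 40 0 0 0 95;0 -24 40 0 0 0 95;0 -24 40 0 0 0 95;0 -24 40 0 0 0 95;0 -24 40 0 0 0 60")

```text
t: 0.9
eef_pos: [447.8, 298.3, 211.6]
tcp_rot: [-2.083, 1.567, -2.405]
ft_force: [0.2, 0.1, 0.4]
opening: 0.957
```

```bash
python3 - <<'E'
from h import *
goal(np.array([568,162,130]),np.pi/2-.317)
E
```

```text
t 0.9 eef [447.8 298.3 211.6] yang 1.248 F [0.2 0.1 0.4] M [ 0.03  0.04 -0.02] op 91.0 q [ 0.47  0.37  1.77 -0.    1.   -0.78]
 dworld [ 120.2 -136.3  -81.6] tool shift [ 81.6 -90.8 157.4] turn [-0.006 -0.002  0.004]
```

Emit:
servo_tool(steps="4 -22 38 0 0 0 56;10 -22 38 0 0 0 56;16 -20 34 0 0 0 56;16 -16 28 0 0 0 56;16 -8 14 0 0 0 56;10 -3 5 0 0 0 56;0 0 0 0 0 0 56;0 0 0 0 0 0 56")

```text
t: 1.7
eef_pos: [573.2, 152.3, 135.5]
tcp_rot: [-2.321, 1.565, -2.65]
ft_force: [-0.2, 0.5, -0.4]
opening: 0.585
```

```bash
python3 - <<'E'
from h import *
goal(np.array([568,162,130]),np.pi/2-.317)
for n in("scene","top"):
    p,d=read_camera(n); cv2.imwrite(f"pics/{n}1.png",p); np.save(f"pics/{n}1.npy",d)
t=cv2.imread("pics/top1.png"); s=cv2.imread("pics/scene1.png")
f=lambda im,k:cv2.resize(im,None,fx=k,fy=k,interpolation=cv2.INTER_CUBIC)
cv2.imwrite("pics/c1.png",np.hstack([f(t[160:240,235:305],5),f(s[190:270,325:395],5)]))
e=pose()[1]
print(proj("top",e),proj("scene",e))
E
```

```text
t 1.7 eef [573.2 152.3 135.5] yang 1.243 F [-0.2  0.5 -0.4] M [-0.06 -0.    0.08] op 55.6 q [ 0.15  0.54  1.72 -0.    0.89 -1.09]
 dworld [-5.2  9.7 -5.5] tool shift [ 5.5  7.6 -8. ] turn [-0.011 -0.004  0.004]
[269.34010631 195.32590546] [363.14907759 224.53572913]
```

View pics/c1.png

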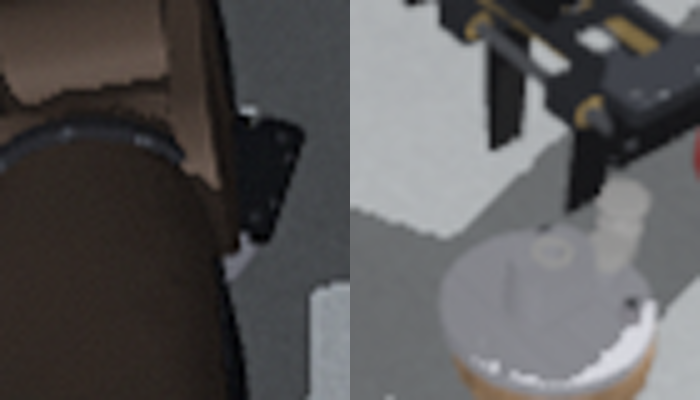

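Emit:
servo_tool(steps="5 8 -8 0 0 0 56;0 0 0 -0.01 0 0 56;15 0 0 0 0 0 56;20 0 0 0 0 0 56;20 0 0 0 0 0 56;15 0 0 0 0 0 56;8 0 0 0 0 0 56;0 0 0 0 0 0 56")

```text
t: 2.6
eef_pos: [566.7, 169.4, 54.3]
tcp_rot: [0.055, 1.567, -0.252]
ft_force: [0.3, -0.6, 0.8]
opening: 0.588
```

```bash
cat > look.py <<'E'
from h import *
import sys
tag=sys.argv[1]; cr=[list(map(int,a.split(","))) for a in sys.argv[2:]]
out=[]
for n,c in zip(("top","scene"),cr):
    if len(c)<4: continue
    p,d=read_camera(n); cv2.imwrite(f"pics/{n}_{tag}.png",p); np.save(f"pics/{n}_{tag}.npy",d)
    y0,y1,x0,x1=c;k=400/(x1-x0);out.append(cv2.resize(p[y0:y1,x0:x1],(400,int((y1-y0)*k)),interpolation=cv2.INTER_CUBIC))
h=min(o.shape[0] for o in out);cv2.imwrite(f"pics/c_{tag}.png",np.hstack([o[:h] for o in out]))
E
python3 - <<'E'
from h import *
goal(np.array([567.5,162,43]),np.pi/2-.317)
E
python3 look.py 2 160,240,230,310 200,280,320,400
```

```text
t 2.6 eef [566.7 169.4  54.3] yang 1.264 F [ 0.3 -0.6  0.8] M [-0.03  0.04  0.06] op 55.9 q [ 0.18  0.64  1.79 -0.    0.71 -1.08]
 dworld [  0.8  -7.4 -11.3] tool shift [11.3 -6.8  2.9] turn [ 0.011  0.004 -0.   ]
```

View pics/c_2.png

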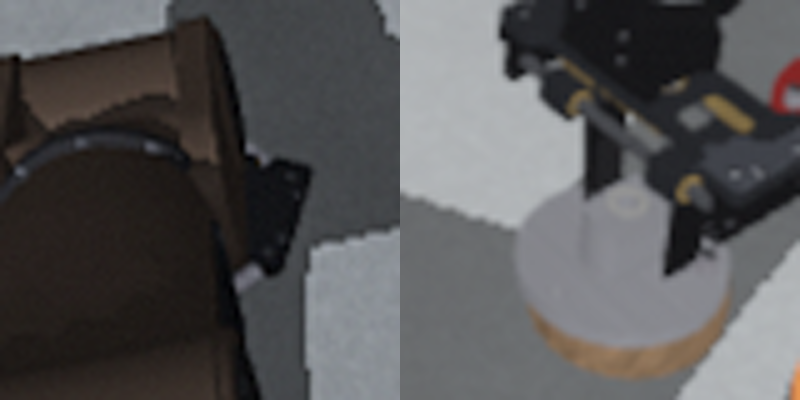

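Emit:
servo_tool(steps="0 -6.5 2.8 0 0 0 56;0 0 0 0 0 0 56;0 0 0 0 0 0 56;5 0 0 0 0 0 56;5 0 0 0 0 0 56;0 0 0 0 0 0 56;0 0 0 0 0 0 56;0 0 0 0 0 0 56")

```text
t: 3.5
eef_pos: [569.1, 161.7, 46.9]
tcp_rot: [0.301, 1.562, -0.006]
ft_force: [1.1, -0.1, 0.4]
opening: 0.588
```

```bash
python3 - <<'E'
from h import *
goal(np.array([567.5,162,43]),np.pi/2-.317)
E
python3 look.py 3 160,240,230,310 200,280,320,400
```

```text
t 3.5 eef [569.1 161.7  46.9] yang 1.264 F [ 1.1 -0.1  0.4] M [0.01 0.06 0.03] op 55.9 q [ 0.17  0.65  1.8  -0.    0.68 -1.1 ]
 dworld [-1.6  0.3 -3.9] tool shift [ 3.9 -0.2 -1.7] turn [ 0.01   0.008 -0.003]
```

View pics/c_3.png

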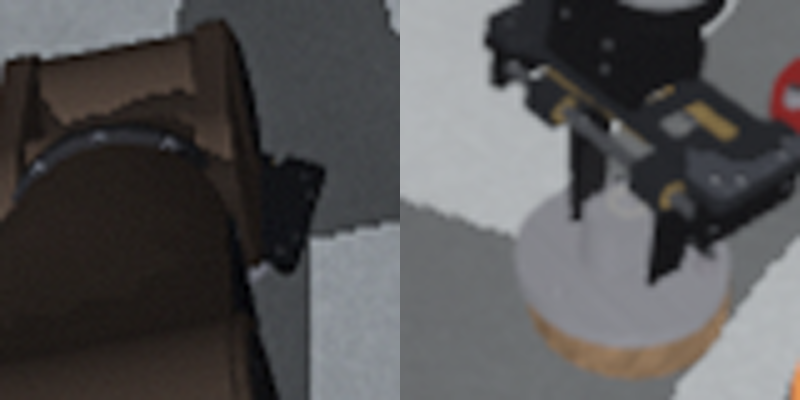

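Emit:
servo_tool(steps="3 0 -1.5 0.01 0.008 0 56;0 0 0 0 0 0 56;0 0 0 0 0 0 20;0 0 0 0 0 0 20;0 0 0 0 0 0 20;0 0 0 0 0 0 20;0 0 0 0 0 0 20;0 0 0 0 0 0 20")

```text
t: 4.4
eef_pos: [567.7, 162.3, 43.9]
tcp_rot: [1.615, 1.568, 1.297]
ft_force: [-0.4, -0.1, -1.0]
opening: 0.313
```

```bash
python3 - <<'E'
from h import *
goal(np.array([567.5,162,120]),np.pi/2-.317)
E
```

```text
t 4.4 eef [567.7 162.3  43.9] yang 1.253 F [-0.4 -0.1 -1. ] M [-0.11 -0.01 -0.02] op 29.8 q [ 0.17  0.66  1.8   0.    0.69 -1.09]
 dworld [-0.2 -0.3 76.1] tool shift [-76.1  -0.1  -0.1] turn [-0.    -0.    -0.003]
```

Emit:
servo_tool(steps="-15 0 0 0 0 0 20;-20 0 0 0 0 0 20;-25 0 0 -0.05 0 0 20;-28 0 0 -0.08 0 0 20;-28 0 0 -0.08 0 0 20;-28 0 0 -0.08 0 0 20;-28 0 0 -0.08 0 0 20;-25 0 0 -0.08 0 0 20")

```text
t: 5.2
eef_pos: [564.0, 161.1, 240.4]
tcp_rot: [2.991, 1.555, 3.139]
ft_force: [0.7, 0.0, -4.3]
opening: 0.311
```

```bash
python3 - <<'E'
from h import *
goal(np.array([582,-60,250]),np.pi/2+.235)
E
```

```text
t 5.2 eef [564.  161.1 240.4] yang 1.719 F [ 0.7  0.  -4.3] M [ 0.06 -0.01 -0.02] op 29.6 q [ 0.16  0.42  1.61  0.    1.13 -1.56]
 dworld [  18.  -221.1    9.6] tool shift [  -9.9 -221.4  -15. ] turn [-0.087 -0.016 -0.003]
```

Emit:
servo_tool(steps="0 -15 0 -0.05 -0.01 0 20;0 -30 0 -0.03 -0.006 0 20;0 -38 -2 0 0 0 20;0 -38 -4 0 0 0 20;0 -35 -4 0 0 0 20;0 -28 -4 0 0 0 20;0 -15 -2 0 0 0 20;0 0 0 0 0 0 20")

```text
t: 6.0
eef_pos: [592.0, -42.4, 239.9]
tcp_rot: [1.57, 1.565, 1.808]
ft_force: [-0.7, 0.8, -3.3]
opening: 0.315
```

```bash
python3 - <<'E'
from h import *
goal(np.array([581.5,-169.5,240]),np.pi/2+.235)
E
python3 look.py 4 150,240,320,410 120,220,220,320
```

```text
t 6.0 eef [592.  -42.4 239.9] yang 1.809 F [-0.7  0.8 -3.3] M [ 0.04  0.04 -0.04] op 29.9 q [-0.18  0.42  1.61  0.01  1.12 -2.  ]
 dworld [-1.050e+01 -1.271e+02  1.000e-01] tool shift [  -0.7 -121.1  -40.1] turn [ 0.003 -0.    -0.005]
```

View pics/c_4.png

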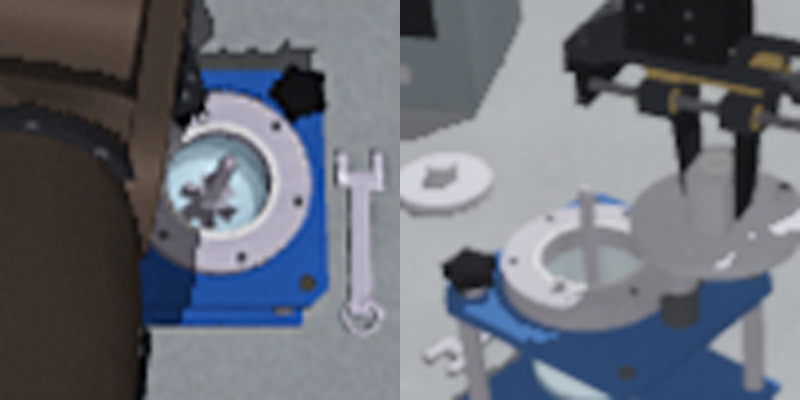

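Emit:
servo_tool(steps="-2 -15 -5 0 0 0 20;0 -24 -8 0 0 0 20;0 -26 -8 0 0 0 20;0 -22 -7 0 0 0 20;0 -10 -4 0 0 0 20;0 0 0 0 0 0 20;0 0 0 0 0 0 20;0 0 0 0 0 0 20")

```text
t: 6.9
eef_pos: [583.5, -139.1, 242.0]
tcp_rot: [1.573, 1.563, 1.822]
ft_force: [-0.5, 0.3, -4.3]
opening: 0.313
```

```bash
python3 - <<'E'
from h import *
goal(np.array([581.5,-169.5,240]),np.pi/2+.235)
E
python3 look.py 5 150,240,320,410 110,210,210,310
```

```text
t 6.9 eef [ 583.5 -139.1  242. ] yang 1.820 F [-0.5  0.3 -4.3] M [ 0.06 -0.01 -0.  ] op 29.7 q [-0.35  0.43  1.59  0.01  1.13 -2.17]
 dworld [ -2.  -30.4  -2. ] tool shift [  1.8 -28.9  -9.4] turn [ 0.014 -0.    -0.007]
```

View pics/c_5.png

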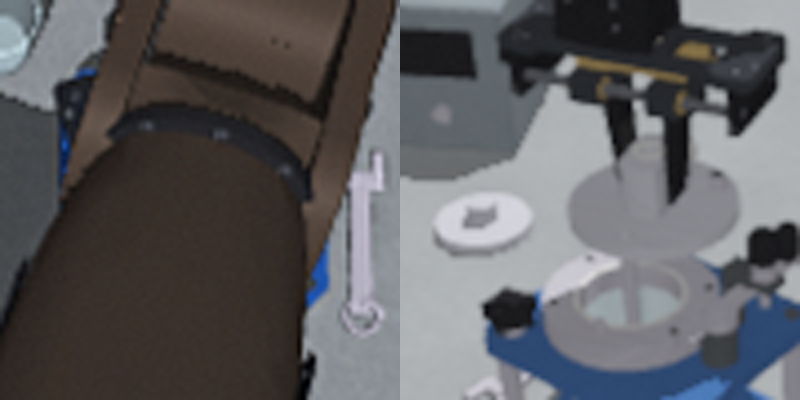

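Emit:
servo_tool(steps="0 -8 -3 0.01 0 0 20;0 -12 -4 0 0 0 20;0 -8 -2 0 0 0 20;0 0 0 0 0 0 20;0 0 0 0 0 0 20;0 0 0 0 0 0 20;0 0 0 0 0 0 20;0 0 0 0 0 0 20")

```text
t: 7.8
eef_pos: [581.4, -170.3, 241.7]
tcp_rot: [1.594, 1.563, 1.833]
ft_force: [-0.3, 0.2, -4.5]
opening: 0.314
```

```bash
python3 - <<'E'
from h import *
goal(np.array([581.5,-169.5,240]),np.pi/2+.235)
E
python3 look.py 6 0 120,200,220,300
python3 - <<'E'
from h import *
s,e,R=pose();u=e[2]-15.9
print(proj("scene",[e[0],e[1],u+10]),proj("scene",[581.5,-169.5,200]),proj("scene",[e[0],e[1],u+50]))
E
```

```text
t 7.8 eef [ 581.4 -170.3  241.7] yang 1.810 F [-0.3  0.2 -4.5] M [ 0.09 -0.03  0.05] op 29.8 q [-0.4   0.44  1.57  0.01  1.14 -2.21]
 dworld [ 0.1  0.8 -1.7] tool shift [1.7 0.8 0.3] turn [ 0.004 -0.    -0.007]
[265.17679111 156.26416865] [266.31702196 166.89490307] [264.06956459 144.01171072]
```

```bash
python3 - <<'E'
import cv2
p=cv2.imread("pics/scene_6.png")[130:190,240:310];cv2.imwrite("pics/z6.png",cv2.resize(p,None,fx=10,fy=10,interpolation=cv2.INTER_CUBIC))
E
```

```text
(no output)
```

View pics/z6.png

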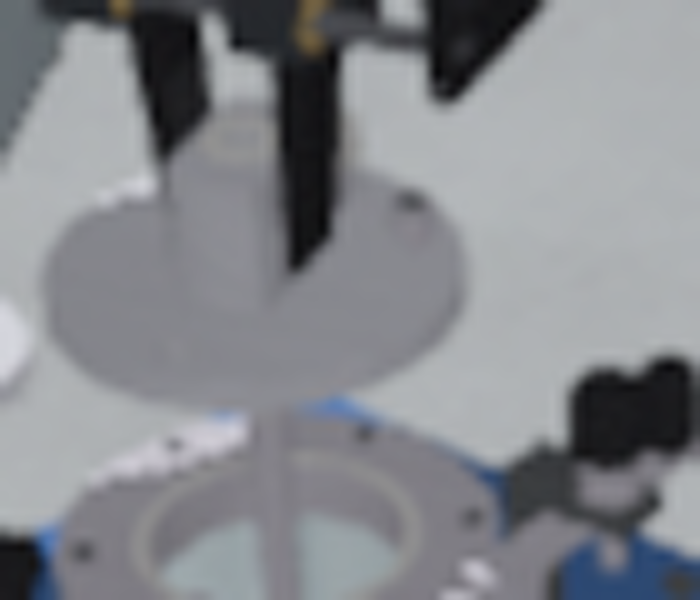

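```bash
python3 - <<'E'
from h import *
p=cv2.imread("pics/scene0.png")[160:210,245:295];cv2.imwrite("pics/z0.png",cv2.resize(p,None,fx=12,fy=12,interpolation=cv2.INTER_CUBIC))
for X in([580.2,-171.8],[582.4,-168.5],[581.4,-170.3]):
  print(X,[((proj("scene",X+[z])-[245,160]+.5)*12-.5).round(0) for z in(200,190,170,140)])
p=cv2.imread("pics/top0.png")[155:215,335:395];cv2.imwrite("pics/zt0.png",cv2.resize(p,None,fx=10,fy=10,interpolation=cv2.INTER_CUBIC))
for X in([580.2,-171.8],[582.4,-168.5],[581.4,-170.3]):
  print(X,[((proj("top",X+[z])-[335,155]+.5)*10-.5).round(0) for z in(200,140)])
E
```

```text
[580.2, -171.8] [array([258.,  83.]), array([261., 117.]), array([267., 185.]), array([276., 284.])]
[582.4, -168.5] [array([262.,  91.]), array([265., 126.]), array([271., 193.]), array([280., 293.])]
[581.4, -170.3] [array([259.,  87.]), array([262., 121.]), array([268., 189.]), array([277., 288.])]
[580.2, -171.8] [array([379., 320.]), array([355., 362.])]
[582.4, -168.5] [array([368., 313.]), array([345., 356.])]
[581.4, -170.3] [array([374., 316.]), array([351., 359.])]
```

View pics/z0.png

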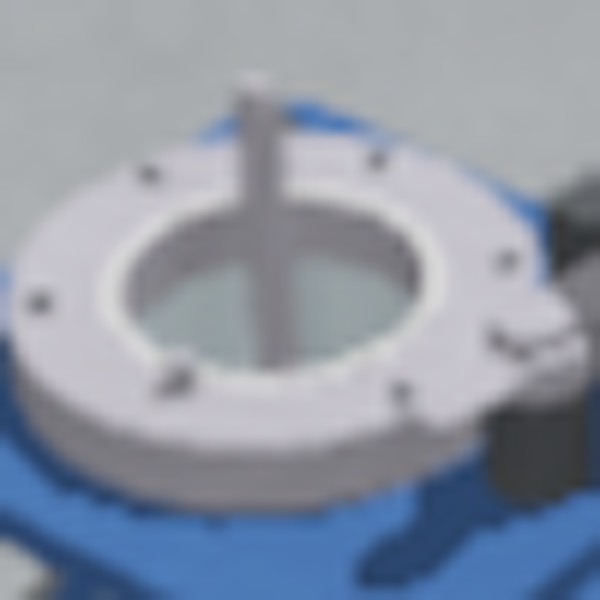

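View pics/zt0.png

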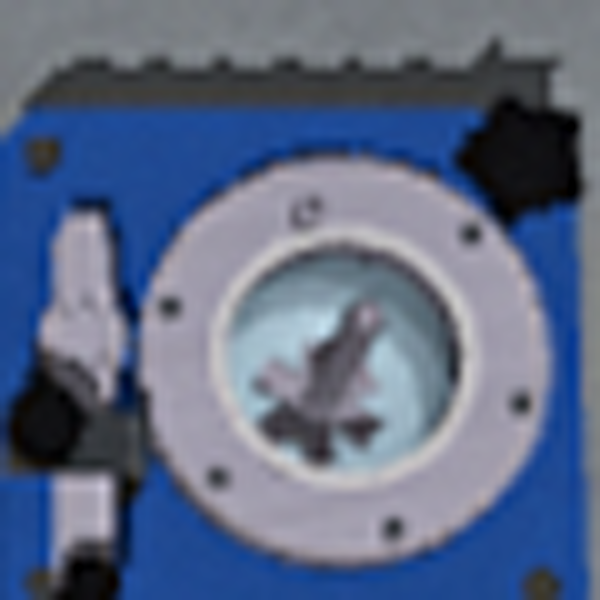

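```bash
python3 - <<'E'
from h import *
def axis(im,r,c0,c1):
    g=cv2.cvtColor(im,cv2.COLOR_BGR2GRAY).astype(float)[r,c0:c1]
    return g.round(0)
for n,rows in(("scene0",range(166,186,2)),("scene_6",range(172,188,2))):
    im=cv2.imread(f"pics/{n}.png")
    for r in rows: print(n,r,axis(im,r,259,277).astype(int))
for z in(195,180,160,140,120):print(z,proj("scene",[581.4,-170.3,z]))
E
```

```text
scene0 166 [169 169 171 172 172 174 183 186 177 171 171 172 171 171 171 171 174 174]
scene0 168 [171 171 171 170 170 151 132 142 148 149 148 147 153 166 172 173 174 173]
scene0 170 [171 173 169 159 142 125 124 128 129 129 126 127 129 122 117 131 146 161]
scene0 172 [184 187 185 184 187 173 141 129 129 159 189 198 198 199 199 195 181 157]
scene0 174 [190 195 196 197 198 181 144 128 129 155 186 197 197 197 197 198 187 179]
scene0 176 [199 203 208 205 196 177 142 128 129 147 168 174 181 188 195 202 206 207]
scene0 178 [180 156 139 122 123 124 124 127 129 131 131 128 127 127 127 126 127 144]
scene0 180 [127 125 122 122 124 126 125 126 129 131 129 128 128 127 126 125 124 123]
scene0 182 [126 121 127 134 140 147 138 128 129 130 139 148 151 152 150 146 140 134]
scene0 184 [146 154 156 156 156 156 148 133 128 129 140 150 154 157 158 158 157 156]
scene_6 172 [188 191 189 189 191 169 132 132 130 123 124 127 127 127 127 127 118 105]
scene_6 174 [194 200 200 186 169 148 126 131 130 123 122 126 127 126 127 127 120 114]
scene_6 176 [149 131 136 136 135 132 129 131 130 127 133 140 138 138 137 137 138 134]
scene_6 178 [136 133 127 126 127 127 127 131 132 126 127 132 131 131 130 129 130 132]
scene_6 180 [123 124 124 125 127 130 128 130 132 127 127 131 131 131 130 128 127 125]
scene_6 182 [121 122 130 137 145 151 142 131 132 129 135 147 155 156 153 149 144 138]
scene_6 184 [146 158 160 159 160 160 151 136 131 130 133 148 158 160 161 162 160 160]
scene_6 186 [163 161 159 159 160 160 154 139 132 131 132 147 157 160 162 162 161 160]
195 [266.25816276 168.2285539 ]
180 [266.64383399 172.49636864]
160 [267.14866817 178.08283358]
140 [267.64307124 183.55386849]
120 [268.1273632 188.9130144]
```

```bash
python3 - <<'E'
from h import *
def dark(n,uv,w=4):
    im=cv2.cvtColor(cv2.imread(f"pics/{n}0.png"),cv2.COLOR_BGR2GRAY).astype(float)
    u,v=np.round(uv).astype(int);p=im[v-w:v+w+1,u-w:u+w+1];b=np.median(p)
    wt=np.clip(b-25-p,0,None);yy,xx=np.mgrid[v-w:v+w+1,u-w:u+w+1]
    return (wt*xx).sum()/wt.sum(),(wt*yy).sum()/wt.sum()
S=lambda x,y:((x+.5)/12-.5+245,(y+.5)/12-.5+160)
T=lambda x,y:((x+.5)/10-.5+335,(y+.5)/10-.5+155)
sc=[dark("scene",S(*p),2) for p in[(150,174),(377,160),(507,261),(40,303),(401,391)]]
tp=[dark("top",T(*p),2) for p in[(470,234),(519,403),(392,528),(218,477),(170,306)]]
for n,q in(("scene",sc),("top",tp)):
    H=ray(n,q,140);c,r,s=circ(H);a=np.arctan2(*(H[:,:2]-c).T[::-1]);print(n,c.round(1),r.round(1),s.round(2),np.sort((a+.2)%(np.pi/3)-.2).round(3))
# cover in scene_6: bore & plate
im=cv2.cvtColor(cv2.imread("pics/scene_6.png"),cv2.COLOR_BGR2GRAY)
print(im[138:152,258:272])
E
```

```text
scene [ 579.2 -171.9] 59.2 1.13 [0.19  0.234 0.243 0.25  0.312]
top [ 584.3 -169.2] 59.4 1.04 [0.198 0.201 0.205 0.237 0.259]
[[ 31  32  74 152 180 178 177 177 157  99  24  24  22  20]
 [ 31  31  59 147 172 167 166 166 153 104  24  24  21  22]
 [ 33  31  45 130 153 145 144 144 133  89  23  25  23  20]
 [ 31  30  70 124 141 139 140 139 127  84  23  24  23  20]
 [ 32  56 110 138 144 144 145 145 139 102  24  24  22  20]
 [ 57 102 135 143 140 140 142 140 143 111  25  24  21  20]
 [102 128 141 145 141 141 142 142 144 111  25  24  24  22]
 [128 134 137 144 145 146 146 144 143 109  37  22  21  18]
 [134 134 135 138 139 140 139 138 136 104  42  24  22  21]
 [135 135 134 134 134 133 134 133 130 103  50  23  23  20]
 [136 137 137 137 136 136 135 131 126 104  57  24  23  20]
 [136 138 139 139 139 138 138 130 123 103  58  24  20  21]
 [135 138 139 140 141 140 139 131 123 103  58  23  23  22]
 [135 138 140 140 141 140 140 133 124 110  69  24  23  20]]
```

```bash
python3 - <<'E'
from h import *
g=cv2.cvtColor(cv2.imread("pics/scene_6.png"),cv2.COLOR_BGR2GRAY)
for c in(256,258,260,262,272,274): print(c,g[162:178,c])
print(g[150:168,240:248]);print(g[150:168,283:290])
s,e,R=pose();e=np.array([581.4,-170.3,241.7]);a=np.linspace(0,2*np.pi,721)
for z in(0,10):
  P=np.array([proj("scene",[e[0]+60*np.cos(t),e[1]+60*np.sin(t),e[2]-15.9+z]) for t in a])
  print(z,"cols",P[:,0].min(),P[:,0].max(),"lower rows",[(c,P[P[:,1]>P[:,1].mean()][np.argmin(abs(P[P[:,1]>P[:,1].mean()][:,0]-c)),1].round(2)) for c in(256,258,260,262,272,274)])
E
```

```text
256 [134 135 134 133 133 136 137 139 157 171 174 174 168 187 185 151]
258 [134 135 136 136 135 135 138 140 149 167 183 190 172 183 166 131]
260 [135 135 134 134 135 135 139 141 147 165 191 201 200 166 131 140]
262 [135 136 135 135 135 136 140 142 141 155 189 201 186 150 136 133]
272 [137 136 137 138 137 138 140 139 129 125 127 127 126 136 138 132]
274 [137 136 137 138 140 141 140 146 133 124 127 127 127 131 137 133]
[[179 179 179 180 179 180 181 180]
 [178 179 179 179 178 178 176 165]
 [179 179 179 179 178 175 162 142]
 [178 178 178 178 178 168 146 133]
 [177 178 179 178 172 154 136 133]
 [176 177 178 177 162 139 134 133]
 [176 176 176 173 154 133 133 134]
 [176 176 176 169 147 132 132 132]
 [175 175 176 167 145 133 132 132]
 [182 175 175 167 148 133 133 133]
 [200 185 176 174 153 131 133 132]
 [211 200 182 176 155 130 133 133]
 [213 210 196 179 157 131 132 133]
 [212 212 203 185 162 136 129 132]
 [212 213 201 182 170 154 136 130]
 [212 211 192 173 175 170 152 133]
 [211 198 170 168 175 175 170 152]
 [198 170 157 170 175 177 176 170]]
[[148 173 181 181 182 182 182]
 [134 157 175 181 
[... 245 characters left out ...]
47 171 177 176]
 [136 132 125 152 173 175 175]
 [134 128 133 161 175 175 175]
 [130 131 153 171 176 176 176]
 [128 144 168 177 177 176 176]
 [142 163 174 177 177 177 177]
 [168 175 177 177 178 177 177]
 [178 178 178 177 178 178 178]
 [179 179 179 180 180 180 179]]
0 cols 244.19392338775341 286.5075967988024 lower rows [(256, np.float64(170.36)), (258, np.float64(170.74)), (260, np.float64(170.97)), (262, np.float64(171.09)), (272, np.float64(170.14)), (274, np.float64(169.63))]
10 cols 243.80667109647217 286.353161457991 lower rows [(256, np.float64(167.39)), (258, np.float64(167.72)), (260, np.float64(167.95)), (262, np.float64(168.06)), (272, np.float64(167.06)), (274, np.float64(166.55))]
```

Emit:
servo_tool(steps="0 -1.4 -1.6 0.004 0 -0.007 20;0 0 0 0 0 0 20;10 0 0 0 0 0 20;10 0 0 0 0 0 20;5 0 0 0 0 0 20;0 0 0 0 0 0 20;0 0 0 0 0 0 20;0 0 0 0 0 0 20")

```text
t: 8.65
eef_pos: [579.8, -171.7, 213.6]
tcp_rot: [2.646, 1.569, 2.882]
ft_force: [0.3, 1.1, -4.0]
opening: 0.313
```

```bash
python3 - <<'E'
from h import *
goal(np.array([580.2,-172,216]),np.pi/2+.235)
E
python3 look.py 7 0 130,190,240,300
```

```text
t 8.65 eef [ 579.8 -171.7  213.6] yang 1.806 F [ 0.3  1.1 -4. ] M [0.02 0.04 0.06] op 29.8 q [-0.4   0.46  1.61 -0.    1.07 -2.2 ]
 dworld [ 0.4 -0.3  2.4] tool shift [-2.4 -0.4  0.3] turn [ 0.001 -0.001 -0.001]
```

View pics/c_7.png

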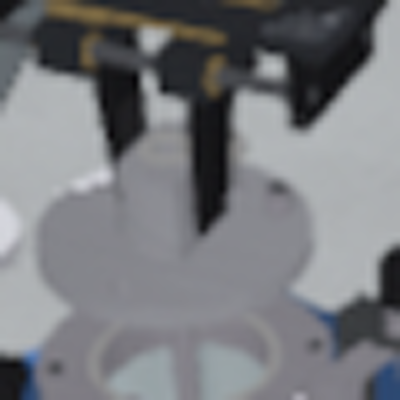

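Emit:
servo_tool(steps="3 0 0 0 0 0 20;0 0 0 0 0 0 20;3 0 0 0 0 0 20;0 0 0 0 0 0 20;0 0 0 0 0 0 20;0 0 0 0 0 0 20;0 0 0 0 0 0 20;0 0 0 0 0 0 20")

```text
t: 9.5
eef_pos: [580.2, -171.7, 207.9]
tcp_rot: [-0.873, 1.571, -0.638]
ft_force: [0.3, -0.0, -4.7]
opening: 0.317
```

```bash
python3 - <<'E'
from h import *
goal(np.array([580.2,-172,216]),np.pi/2+.235)
E
```

```text
t 9.5 eef [ 580.2 -171.7  207.9] yang 1.806 F [ 0.3 -0.  -4.7] M [ 0.05  0.02 -0.01] op 30.1 q [-0.4   0.47  1.62 -0.    1.05 -2.2 ]
 dworld [-0.  -0.3  8.1] tool shift [-8.1 -0.3 -0.1] turn [0.001 0.    0.   ]
```

Emit:
servo_tool(steps="3 0 0 0 0 0 20;3 0 0 0 0 0 20;3 0 0 0 0 0 20;3 0 0 0 0 0 20;0 0 0 0 0 0 20;0 0 0 0 0 0 20;0 0 0 0 0 0 20;0 0 0 0 0 0 20")

```text
t: 10.3
eef_pos: [580.3, -171.7, 194.7]
tcp_rot: [0.051, 1.571, 0.286]
ft_force: [0.9, 1.1, -4.5]
opening: 0.313
```

```bash
python3 - <<'E'
from h import *
goal(np.array([580.2,-172,216]),np.pi/2+.235)
E
```

```text
t 10.3 eef [ 580.3 -171.7  194.7] yang 1.806 F [ 0.9  1.1 -4.5] M [ 0.18 -0.03 -0.03] op 29.8 q [-0.4   0.48  1.63  0.    1.03 -2.2 ]
 dworld [-0.1 -0.3 21.3] tool shift [-21.3  -0.3  -0.1] turn [ 0.001  0.    -0.   ]
```

Emit:
servo_tool(steps="4 0 0 0 0 0 20;4 0 0 0 0 0 20;4 0 0 0 0 0 20;4 0 0 0 0 0 20;4 0 0 0 0 0 20;2 0 0 0 0 0 20;0 0 0 0 0 0 20;0 0 0 0 0 0 20")

```text
t: 11.1
eef_pos: [580.3, -171.6, 170.5]
tcp_rot: [1.701, 1.571, 1.937]
ft_force: [-0.2, 0.9, -5.5]
opening: 0.316
```

```bash
python3 - <<'E'
from h import *
goal(np.array([580.2,-172,216]),np.pi/2+.235)
E
python3 look.py 8 0 140,200,235,295
```

```text
t 11.1 eef [ 580.3 -171.6  170.5] yang 1.806 F [-0.2  0.9 -5.5] M [ 0.06 -0.01 -0.03] op 30.0 q [-0.4   0.51  1.66  0.    0.97 -2.2 ]
 dworld [-0.1 -0.4 45.5] tool shift [-45.5  -0.3  -0.2] turn [ 0.001 -0.    -0.   ]
```

View pics/c_8.png

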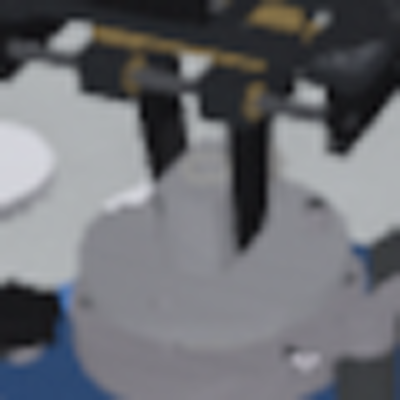

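Emit:
servo_tool(steps="3 0 0 0 0 0 20;0 0 0 0 0 0 20;3 0 0 0 0 0 20;0 0 0 0 0 0 20;2 0 0 0 0 0 20;0 0 0 0 0 0 20;0 0 0 0 0 0 20;0 0 0 0 0 0 20")

```text
t: 11.95
eef_pos: [580.4, -171.8, 162.2]
tcp_rot: [-0.62, 1.57, -0.384]
ft_force: [0.7, 0.8, -4.2]
opening: 0.311
```

```bash
python3 - <<'E'
from h import *
goal(np.array([580.2,-172,216]),np.pi/2+.235)
E
```

```text
t 11.95 eef [ 580.4 -171.8  162.2] yang 1.806 F [ 0.7  0.8 -4.2] M [ 0.1  0.  -0. ] op 29.6 q [-0.4   0.52  1.67  0.    0.96 -2.2 ]
 dworld [-0.2 -0.2 53.8] tool shift [-53.8  -0.2  -0.2] turn [0.001 0.    0.   ]
```

Emit:
servo_tool(steps="2 0 0 0 0 0 20;0 0 0 0 0 0 20;2 0 0 0 0 0 20;0 0 0 0 0 0 20;1.5 0 0 0 0 0 20;0 0 0 0 0 0 20;0 0 0 0 0 0 20;0 0 0 0 0 0 20")

```text
t: 12.75
eef_pos: [580.4, -171.8, 156.2]
tcp_rot: [-0.619, 1.57, -0.384]
ft_force: [-0.4, -0.1, -3.5]
opening: 0.312
```

```bash
python3 - <<'E'
from h import *
goal(np.array([580.2,-172,216]),np.pi/2+.235)
E
python3 look.py 9 0 140,200,235,295
```

```text
t 12.75 eef [ 580.4 -171.8  156.2] yang 1.806 F [-0.4 -0.1 -3.5] M [ 0.07 -0.01  0.03] op 29.7 q [-0.4   0.53  1.67  0.    0.94 -2.2 ]
 dworld [-0.2 -0.2 59.8] tool shift [-59.8  -0.2  -0.2] turn [0.001 0.    0.   ]
```

View pics/c_9.png

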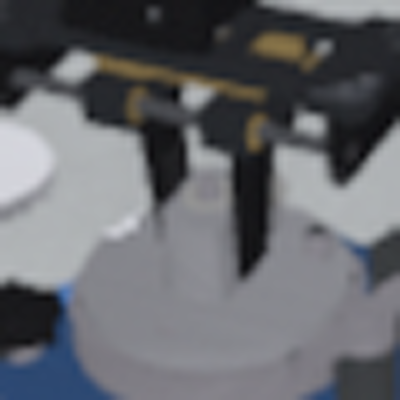

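Emit:
servo_tool(steps="1 0 0 0 0 0 20;0 0 0 0 0 0 20;1 0 0 0 0 0 20;0 0 0 0 0 0 20;0 0 0 0 0 0 20;0 0 0 0 0 0 20;0 0 0 0 0 0 20;0 0 0 0 0 0 20")

```text
t: 13.6
eef_pos: [580.7, -171.9, 156.0]
tcp_rot: [-0.592, 1.568, -0.357]
ft_force: [-0.6, 0.4, -0.6]
opening: 0.314
```

```bash
python3 - <<'E'
from h import *
goal(np.array([580.2,-172,216]),np.pi/2+.235)
E
```

```text
t 13.6 eef [ 580.7 -171.9  156. ] yang 1.806 F [-0.6  0.4 -0.6] M [0.22 0.26 0.01] op 29.8 q [-0.4   0.53  1.67  0.    0.94 -2.2 ]
 dworld [-0.5 -0.1 60. ] tool shift [-60.   -0.   -0.4] turn [0.    0.002 0.001]
```

Emit:
servo_tool(steps="0 0 0 0 0 0 55;0 0 0 0 0 0 55;0 0 0 0 0 0 55;0 0 0 0 0 0 55;-10 0 0 0 0 0 55;-20 0 0 0 0 0 55;-25 0 0 0 0 0 55;-20 0 0 0 0 0 55")

```text
t: 14.4
eef_pos: [580.3, -171.9, 233.4]
tcp_rot: [-1.239, 1.571, -1.003]
ft_force: [-0.1, -1.3, -0.4]
opening: 0.576
```

```bash
python3 - <<'E'
from h import *
goal(np.array([553,-70,250]),np.pi/2)
E
python3 look.py 10 0 140,210,225,325
```

```text
t 14.4 eef [ 580.3 -171.9  233.4] yang 1.806 F [-0.1 -1.3 -0.4] M [ 0.   -0.01 -0.03] op 54.7 q [-0.4   0.44  1.59 -0.    1.11 -2.2 ]
 dworld [-27.3 101.9  16.6] tool shift [-16.6 105.4  -2.8] turn [0.235 0.    0.   ]
```

View pics/c_10.png

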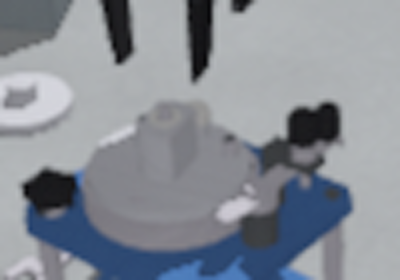

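```bash
python3 - <<'E'
from h import *
p=cv2.imread("pics/scene0.png")[155:205,280:330];cv2.imwrite("pics/zk.png",cv2.resize(p,None,fx=12,fy=12,interpolation=cv2.INTER_CUBIC))
f=lambda X:((proj("scene",X)-[280,155]+.5)*12-.5).round(0)
print("catch top",f([548.4,-71,215]),"bot",f([548.4,-71,191]),"grip top",f([498.4,-86.8,186]),f([498.4,-86.8,156]))
T=lambda x,y:((x+.5)/8-.5+325,(y+.5)/8-.5+155)
print("catch",ray("top",T(117,335),215),"grip",ray("top",T(152,466),186))
E
```

```text
catch top [250. 165.] bot [252. 249.] grip top [322. 150.] [324. 250.]
catch [[548.34177012 -68.42086055 215.        ]] grip [[502.96369451 -81.66248456 186.        ]]
```

View pics/zk.png

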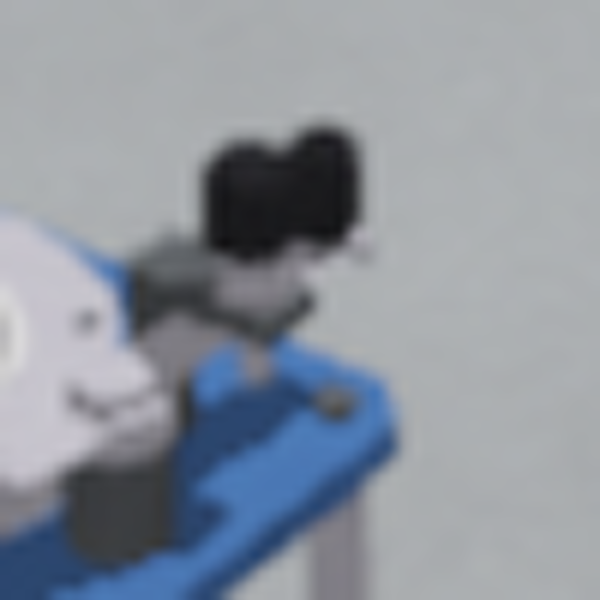

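Emit:
servo_tool(steps="-10 10 0 0.06 0 0 55;-6 20 -2 0.08 0 0 55;0 24 -3 0.08 0 0 55;0 24 -6 0 0 0 55;0 18 -6 0 0 0 55;0 6 -4 0 0 0 55;0 0 0 0 0 0 55;0 0 0 0 0 0 55")

```text
t: 15.25
eef_pos: [551.4, -69.6, 257.5]
tcp_rot: [-0.385, 1.559, -0.38]
ft_force: [0.4, 0.3, -0.7]
opening: 0.577
```

```bash
python3 - <<'E'
from h import *
goal(np.array([547.5,-71.2,230]),np.pi/2)
E

```

```text
t 15.25 eef [551.4 -69.6 257.5] yang 1.576 F [ 0.4  0.3 -0.7] M [ 0.08 -0.02  0.01] op 54.9 q [-0.24  0.35  1.68 -0.    1.1  -1.82]
 dworld [ -3.9  -1.6 -27.5] tool shift [27.4 -1.4 -4.3] turn [0.005 0.011 0.005]
```

Emit:
servo_tool(steps="0 -1.5 -4 0.005 0.011 0.005 55;12 0 0 0 0 0 55;12 0 0 0 0 0 55;0 0 0 0 0 0 55;0 0 0 0 0 0 55;0 0 0 0 0 0 55;0 0 0 0 0 0 55;0 0 0 0 0 0 55")

```text
t: 16.05
eef_pos: [547.6, -73.9, 230.1]
tcp_rot: [2.713, 1.568, 2.71]
ft_force: [0.9, -0.2, -0.4]
opening: 0.576
```

```bash
python3 - <<'E'
from h import *
goal(np.array([547.5,-71.2,186]),np.pi/2)
E
python3 look.py 11 0 130,205,260,335
```

```text
t 16.05 eef [547.6 -73.9 230.1] yang 1.568 F [ 0.9 -0.2 -0.4] M [ 0.06 -0.    0.01] op 54.7 q [-0.25  0.37  1.72  0.    1.05 -1.82]
 dworld [ -0.1   2.7 -44.1] tool shift [44.1  2.6 -0. ] turn [-0.003 -0.002 -0.001]
```

View pics/c_11.png

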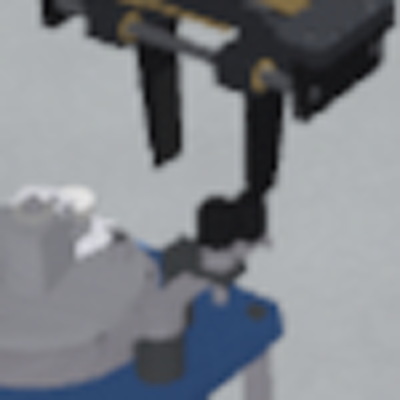

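Emit:
servo_tool(steps="8 2.6 0 0 0 0 55;10 0 0 0 0 0 55;10 0 0 0 0 0 55;8 0 0 0 0 0 55;4 0 0 0 0 0 55;0 0 0 0 0 0 55;0 0 0 0 0 0 55;0 0 0 0 0 0 55")

```text
t: 16.9
eef_pos: [547.3, -70.8, 186.1]
tcp_rot: [2.75, 1.568, 2.747]
ft_force: [-0.3, 1.1, 0.4]
opening: 0.572
```

```bash
python3 - <<'E'
from h import *
goal(np.array([547.5,-71.2,186]),np.pi/2)
E
python3 look.py 12 0 130,205,260,335
```

```text
t 16.9 eef [547.3 -70.8 186.1] yang 1.568 F [-0.3  1.1  0.4] M [0.03 0.02 0.04] op 54.4 q [-0.25  0.42  1.77  0.    0.95 -1.82]
 dworld [ 0.2 -0.4 -0.1] tool shift [ 0.1 -0.4  0.2] turn [-0.003 -0.003 -0.001]
```

View pics/c_12.png

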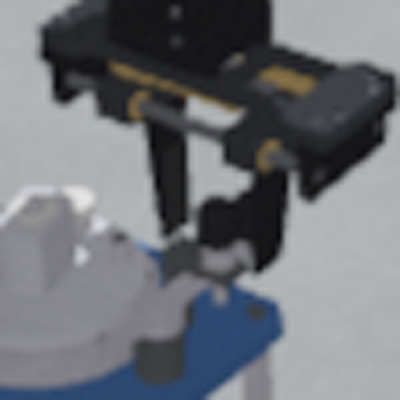

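Close on the knob, which should stop the fingers at about 24 mm.

Emit:
servo_tool(steps="0 0 0 0 0 0 14;0 0 0 0 0 0 14;0 0 0 0 0 0 14;0 0 0 0 0 0 14;0 0 0 0 0 0 14;0 0 0 0 0 0 14;0 0 0 0 0 0 14;-3 0 0 0 0 0 14")

```text
t: 17.75
eef_pos: [547.6, -70.7, 189.6]
tcp_rot: [2.572, 1.569, 2.569]
ft_force: [1.7, -0.1, -5.9]
opening: 0.246
```

```bash
python3 - <<'E'
from h import *
goal(np.array([547.5,-71.2,186]),np.pi/2)
E

```

```text
t 17.75 eef [547.6 -70.7 189.6] yang 1.568 F [ 1.7 -0.1 -5.9] M [-0.03 -0.38 -0.  ] op 23.4 q [-0.25  0.42  1.77  0.    0.96 -1.82]
 dworld [-0.1 -0.5 -3.6] tool shift [ 3.6 -0.5 -0.1] turn [-0.003 -0.002 -0.001]
```

Gripped at 23.4 mm, and it lifts against about 5 N. Pull up to roughly +14 mm (z about 200).

Emit:
servo_tool(steps="-3 0 0 0 0 0 14;-2.5 0 0 0 0 0 14;-2.5 0 0 0 0 0 14;-2 0 0 0 0 0 14;-1 0 0 0 0 0 14;0 0 0 0 0 0 14;0 0 0 0 0 0 14;0 0 0 0 0 0 14")

```text
t: 18.55
eef_pos: [547.6, -70.7, 201.1]
tcp_rot: [2.614, 1.568, 2.612]
ft_force: [1.7, 0.1, -5.1]
opening: 0.246
```

```bash
python3 - <<'E'
from h import *
goal(np.array([547.5,-71.2,200]),np.pi/2)
E

```

```text
t 18.55 eef [547.6 -70.7 201.1] yang 1.568 F [ 1.7  0.1 -5.1] M [-0.02 -0.28  0.03] op 23.4 q [-0.25  0.4   1.75  0.    0.99 -1.82]
 dworld [-0.1 -0.5 -1.1] tool shift [ 1.1 -0.5 -0.1] turn [-0.003 -0.002 -0.001]
```

Emit:
servo_tool(steps="0 0 0 0 0 0 50;0 0 0 0 0 0 50;0 0 0 0 0 0 50;0 0 0 0 0 0 50;0 0 0 0 0 0 50;-15 0 0 0 0 0 50;-20 0 0 0 0 0 50;-20 0 0 0 0 0 50")

```text
t: 19.35
eef_pos: [546.6, -70.7, 256.5]
tcp_rot: [2.821, 1.564, 2.818]
ft_force: [-0.1, 0.7, 1.0]
opening: 0.524
```

```bash
python3 - <<'E'
from h import *
goal(np.array([498.5,-87,250]),np.pi/2)
E
python3 look.py 13 0 130,205,260,335
```

```text
t 19.35 eef [546.6 -70.7 256.5] yang 1.568 F [-0.1  0.7  1. ] M [ 0.02 -0.01  0.01] op 49.8 q [-0.25  0.35  1.68  0.    1.12 -1.82]
 dworld [-48.1 -16.3  -6.5] tool shift [  6.8 -16.5 -48. ] turn [-0.003 -0.006 -0.002]
```

View pics/c_13.png

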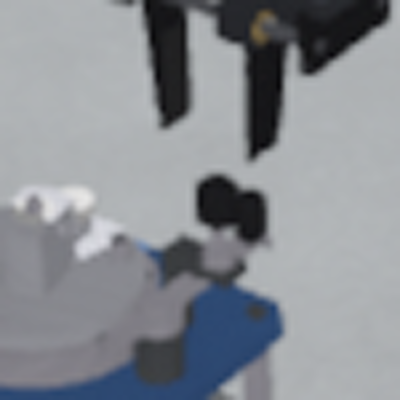

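Emit:
servo_tool(steps="0 -6 -12 0 0 0 36;0 -6 -18 0 0 0 36;0 -4 -14 0 0 0 36;0 0 -2 0 0 0 36;0 0 0 0 0 0 36;0 0 0 0 0 0 36;0 0 0 0 0 0 36;0 0 0 0 0 0 36")

```text
t: 20.2
eef_pos: [497.7, -87.8, 256.8]
tcp_rot: [2.786, 1.567, 2.784]
ft_force: [0.4, 0.2, -0.9]
opening: 0.38
```

```bash
python3 - <<'E'
from h import *
goal(np.array([498.5,-87,168]),np.pi/2)
E
python3 look.py 14 0 130,205,260,335
```

```text
t 20.2 eef [497.7 -87.8 256.8] yang 1.568 F [ 0.4  0.2 -0.9] M [ 0.01  0.   -0.02] op 36.1 q [-0.31  0.28  1.79  0.    1.08 -1.87]
 dworld [  0.8   0.8 -88.8] tool shift [88.8  0.7  1.2] turn [-0.002 -0.004 -0.001]
```

View pics/c_14.png

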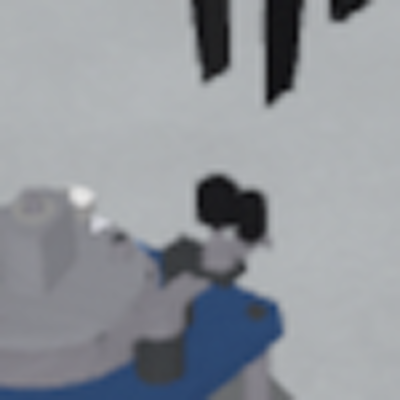

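Emit:
servo_tool(steps="10 0.7 0.8 0 0 0 36;18 0 0 0 0 0 36;18 0 0 0 0 0 36;10 0 0 0 0 0 36;3 0 0 0 0 0 36;0 0 0 0 0 0 36;0 0 0 0 0 0 36;0 0 0 0 0 0 36")

```text
t: 21.05
eef_pos: [499.4, -86.5, 194.1]
tcp_rot: [2.75, 1.567, 2.748]
ft_force: [0.4, 0.4, 0.9]
opening: 0.378
```

```bash
python3 - <<'E'
from h import *
goal(np.array([498.5,-87,168]),np.pi/2)
E
python3 look.py 15 0 130,205,260,335
```

```text
t 21.05 eef [499.4 -86.5 194.1] yang 1.569 F [0.4 0.4 0.9] M [ 0.02 -0.06  0.  ] op 35.9 q [-0.3   0.35  1.87  0.    0.93 -1.87]
 dworld [ -0.9  -0.5 -26.1] tool shift [26.1 -0.5 -0.8] turn [-0.001 -0.003 -0.001]
```

View pics/c_15.png

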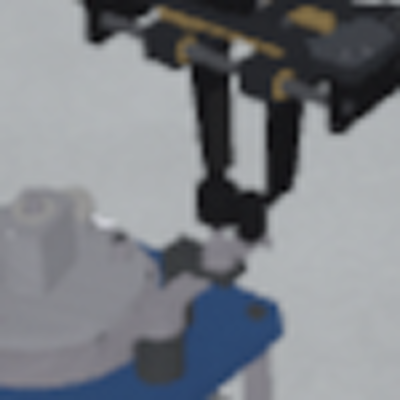

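Emit:
servo_tool(steps="8 0 0 0 0 0 36;8 0 0 0 0 0 36;7 0 0 0 0 0 36;2 0 0 0 0 0 36;0 0 0 0 0 0 36;0 0 0 0 0 0 36;0 0 0 0 0 0 36;0 0 0 0 0 0 36")

```text
t: 21.9
eef_pos: [499.6, -86.6, 167.6]
tcp_rot: [2.705, 1.569, 2.703]
ft_force: [0.3, 0.1, 0.4]
opening: 0.378
```

```bash
python3 - <<'E'
from h import *
goal(np.array([498.5,-87,168]),np.pi/2)
a=np.array([580.4,-86.8]);s,e,R=pose()
d=e[:2]-a;print(np.hypot(*d))
E
python3 look.py 16 0 130,205,260,335
```

```text
t 21.9 eef [499.6 -86.6 167.6] yang 1.569 F [0.3 0.1 0.4] M [ 0.08 -0.02  0.  ] op 36.0 q [-0.3   0.38  1.9   0.    0.86 -1.87]
 dworld [-1.1 -0.4  0.4] tool shift [-0.4 -0.4 -1.1] turn [-0.002 -0.002 -0.001]
80.79040667285344
```

View pics/c_16.png

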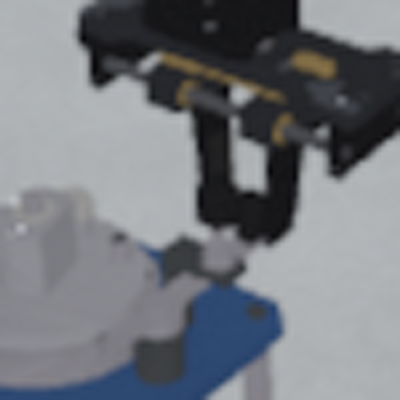

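Emit:
servo_tool(steps="0 3 0.1 0.04 0 0 28;0 5 0.3 0.06 0 0 28;0 6.5 0.3 0.08 0 0 28;0 6.5 0.3 0.08 0 0 28;0 6.5 0.3 0.08 0 0 28;0 5 0.3 0.06 0 0 28;0 0 0 0 0 0 28;0 0 0 0 0 0 28")

```text
t: 22.75
eef_pos: [506.3, -54.9, 168.3]
tcp_rot: [-2.456, 1.568, -2.871]
ft_force: [0.2, -0.4, -0.6]
opening: 0.295
```

```bash
cat > arc.py <<'E'
from h import *
s,e,R=pose();a=np.array([580.4,-86.8]);d=e[:2]-a
th=np.arctan2(d[1],-d[0]); y=R[:2,1];ya=np.arctan2(y[1],y[0])
print("r %.1f theta %.3f tool %.3f z %.1f"%(np.hypot(*d),th,np.pi/2-ya,e[2]),s["ft_force"].round(1),s["moment"].round(2),s["opening"]*95.1,"q",s["joints"].round(2),"tilt",R[:,0].round(3))
E
python3 arc.py; python3 look.py 17 0 130,205,260,335
```

```text
r 80.7 theta 0.407 tool 0.415 z 168.3 [ 0.2 -0.4 -0.6] [-0.01 -0.01 -0.04] 28.02481895930773 q [-0.24  0.39  1.89 -0.    0.86 -1.39] tilt [-0.002 -0.001 -1.   ]
```

View pics/c_17.png

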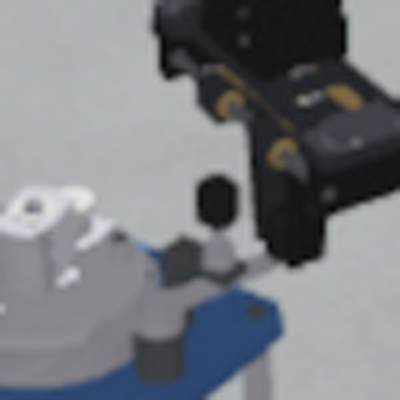

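The arm swings free: the bar is seen moving with the gripper. Continue.

Emit:
servo_tool(steps="0 5 0.2 0.06 0 0 28;0 6.5 0.3 0.08 0 0 28;0 6.5 0.3 0.08 0 0 28;0 6.5 0.3 0.08 0 0 28;0 6.5 0.3 0.08 0 0 28;0 5 0.3 0.06 0 0 28;0 0 0 0 0 0 28;0 0 0 0 0 0 28")

```text
t: 23.6
eef_pos: [525.6, -27.7, 168.1]
tcp_rot: [-2.155, 1.563, -3.017]
ft_force: [-0.9, 0.4, -1.0]
opening: 0.294
```

```bash
python3 arc.py
```

```text
r 80.6 theta 0.823 tool 0.862 z 168.1 [-0.9  0.4 -1. ] [-0.02  0.   -0.03] 27.981076003386516 q [-0.18  0.41  1.85 -0.    0.89 -0.88] tilt [-0.008 -0.001 -1.   ]
```

Emit:
servo_tool(steps="0 5 0 0.05 0 0 28;0 6.5 0.2 0.07 0 0 28;0 6.5 0.2 0.08 0 0 28;0 6.5 0.2 0.08 0 0 28;0 6.5 0.2 0.08 0 0 28;0 5 0.2 0.06 0 0 28;0 0 0 0 0 0 28;0 0 0 0 0 0 28")

```text
t: 24.4
eef_pos: [553.6, -11.5, 167.4]
tcp_rot: [-1.85, 1.556, -3.132]
ft_force: [-0.4, 0.6, 0.6]
opening: 0.294
```

```bash
python3 arc.py; python3 look.py 18 0 130,205,260,335
```

```text
r 79.9 theta 1.229 tool 1.281 z 167.4 [-0.4  0.6  0.6] [-0.08  0.02 -0.03] 27.962536825202395 q [-0.14  0.45  1.78 -0.    0.93 -0.43] tilt [-0.014 -0.    -1.   ]
```

View pics/c_18.png

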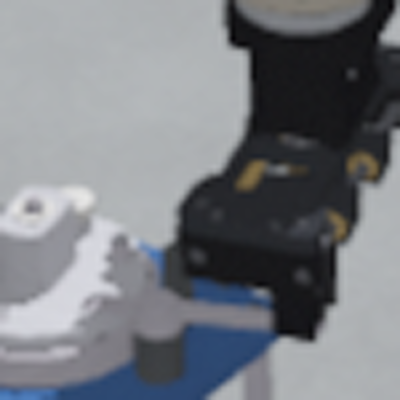

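Emit:
servo_tool(steps="0 5 -0.4 0.05 0 0.013 28;0 6 -0.2 0.06 0 0 28;0 6 0 0.05 0 0 28;0 5 0 0.05 0 0 28;0 3 0 0.03 0 0 28;0 0 0 0 0 0 28;0 0 0 0 0 0 28;0 0 0 0 0 0 28")

```text
t: 25.25
eef_pos: [575.1, -6.7, 167.3]
tcp_rot: [-2.286, 1.564, 2.481]
ft_force: [-0.2, -0.8, -0.4]
opening: 0.293
```

```bash
python3 arc.py; python3 look.py 19 0 130,205,260,335
```

```text
r 80.3 theta 1.504 tool 1.517 z 167.3 [-0.2 -0.8 -0.4] [-0.1   0.04 -0.01] 27.90178567040522 q [-0.13  0.47  1.73  0.    0.94 -0.18] tilt [-0.006  0.004 -1.   ]
```

View pics/c_19.png

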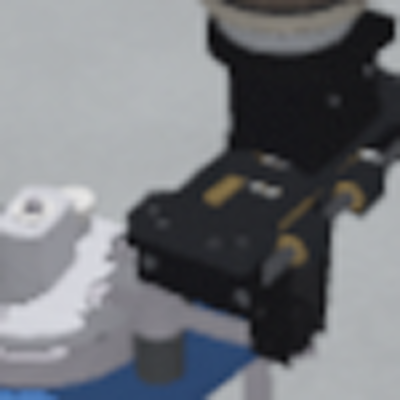

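Emit:
servo_tool(steps="0 3 0 0.03 0 0 28;0 3 0 0.02 0 0 28;0 2 0 0 0 0 28;0 1.5 0 0 0 0 28;0 0 0 0 0 0 28;0 1.5 0 0 0 0 28;0 0 0 0 0 0 28;0 0 0 0 0 0 28")

```text
t: 26.1
eef_pos: [586.2, -6.1, 167.0]
tcp_rot: [-2.161, 1.562, 2.552]
ft_force: [-1.5, 0.1, 0.5]
opening: 0.293
```

```bash
python3 arc.py
```

```text
r 80.9 theta 1.642 tool 1.570 z 167.0 [-1.5  0.1  0.5] [0.07 0.27 0.01] 27.87984459797808 q [-0.12  0.49  1.71  0.    0.95 -0.13] tilt [-0.007  0.005 -1.   ]
```

Force is just starting to build. Push a little further, 1 mm at a time.

Emit:
servo_tool(steps="0 1 0 0 0 0 28;0 0 0 0 0 0 28;0 1 0 0 0 0 28;0 0 0 0 0 0 28;0 1 0 0 0 0 28;0 0 0 0 0 0 28;0 1 0 0 0 0 28;0 0 0 0 0 0 28")

```text
t: 26.9
eef_pos: [590.4, -6.1, 167.0]
tcp_rot: [-2.16, 1.562, 2.553]
ft_force: [-0.4, 0.9, 0.1]
opening: 0.295
```

```bash
python3 arc.py
```

```text
r 81.3 theta 1.694 tool 1.570 z 167.0 [-0.4  0.9  0.1] [-0.04  0.13 -0.06] 28.03202157319101 q [-0.12  0.5   1.69  0.    0.96 -0.13] tilt [-0.008  0.005 -1.   ]
```

Emit:
servo_tool(steps="0 1.5 0 0 0 0 28;0 0 0 0 0 0 28;0 1.5 0 0 0 0 28;0 0 0 0 0 0 28;0 1.5 0 0 0 0 28;0 0 0 0 0 0 28;0 1.5 0 0 0 0 28;0 0 0 0 0 0 28")

```text
t: 27.7
eef_pos: [591.5, -6.0, 166.6]
tcp_rot: [-1.821, 1.55, 2.892]
ft_force: [-3.1, 0.9, 2.7]
opening: 0.298
```

```bash
python3 arc.py;python3 look.py 20 0 130,205,260,335
```

```text
r 81.5 theta 1.708 tool 1.569 z 166.6 [-3.1  0.9  2.7] [-0.01  0.48  0.02] 28.309750581560515 q [-0.12  0.5   1.68  0.    0.98 -0.13] tilt [-0.021  0.005 -1.   ]
```

View pics/c_20.png

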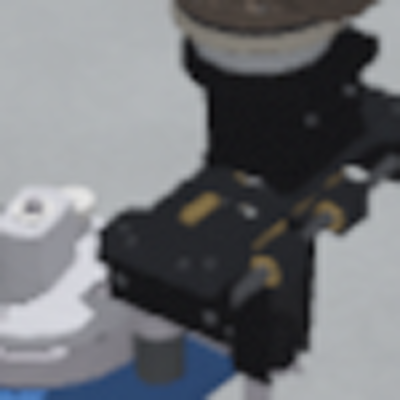

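Emit:
servo_tool(steps="0 4 0 0 0 0.015 28;0 4 0 0 0 0 28;0 4 0 0 0 0 28;0 0 0 0 0 0 28;0 0 0 0 0 0 28;0 0 0 0 0 0 28;0 0 0 0 0 0 28;0 0 0 0 0 0 28")

```text
t: 28.55
eef_pos: [591.3, -6.0, 166.1]
tcp_rot: [-1.727, 1.535, 2.988]
ft_force: [-4.3, 1.6, 2.8]
opening: 0.296
```

```bash
python3 arc.py
```

```text
r 81.5 theta 1.705 tool 1.568 z 166.1 [-4.3  1.6  2.8] [-0.04  0.83  0.01] 28.1366536684571 q [-0.12  0.51  1.67  0.    0.99 -0.13] tilt [-0.035  0.005 -0.999]
```

Emit:
servo_tool(steps="0 0 0 0 0 0 45;0 0 0 0 0 0 45;0 0 0 0 0 0 45;0 0 0 0 0 0.03 45;-5 0 0 0 0 0 45;-15 0 0 0 0 0 45;-25 0 0 0 0 0 45;-30 0 0 0 0 0 45")

```text
t: 29.35
eef_pos: [592.8, -6.7, 240.9]
tcp_rot: [-2.236, 1.562, 2.479]
ft_force: [-0.1, -0.4, 1.0]
opening: 0.475
```

Emit:
servo_tool(steps="-30 0 -20 0 0 0 45;-20 0 -40 0 0 0 45;0 0 -45 0 0 0 45;0 0 -45 0 0 0 45;0 0 -45 0 0 0 45;0 0 -45 0 0 0 45;0 0 -30 0 0 0 45;0 0 0 0 0 0 45")

```text
t: 30.15
eef_pos: [595.3, 272.2, 304.0]
tcp_rot: [2.773, 1.565, 1.2]
ft_force: [0.1, -0.6, 0.4]
opening: 0.473
```

```bash
python3 arc.py;python3 look.py 21 150,230,325,405 130,230,220,320
```

```text
r 359.3 theta 1.612 tool 1.573 z 304.0 [ 0.1 -0.6  0.4] [-0.14  0.05  0.01] 44.99160590645964 q [0.33 0.47 1.36 0.   1.31 0.33] tilt [ 0.002  0.006 -1.   ]
```

View pics/c_21.png

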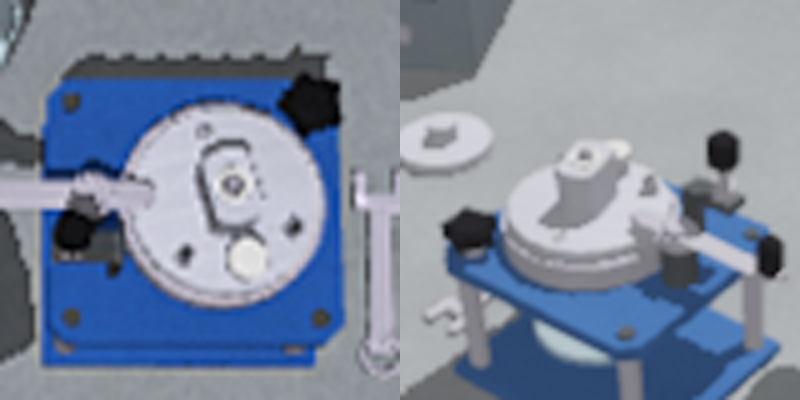

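View pics/top_21.png

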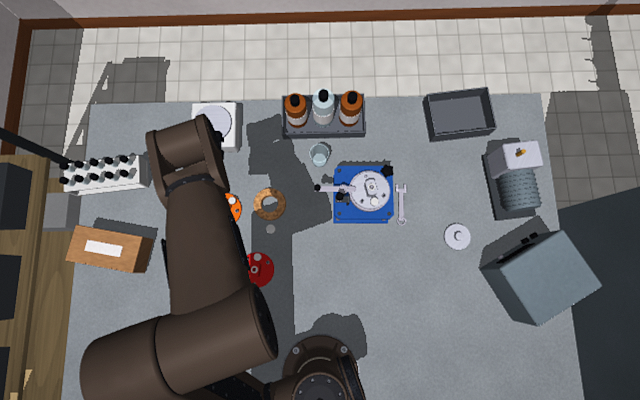

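```bash
python3 - <<'E'
from h import *
im=cv2.imread("pics/top_21.png");hsv=cv2.cvtColor(im,cv2.COLOR_BGR2HSV)
m=(hsv[...,2]<60)
m[:, :300]=0;m[:,345:]=0;m[:180]=0;m[215:]=0
k,l,st,ce=cv2.connectedComponentsWithStats(m.astype(np.uint8))
for i in range(1,k):
    if st[i,4]>8: print(st[i],ce[i].round(1),ray("top",ce[i],186).round(1),ray("top",ce[i],229).round(1))
W=cloud("top",np.load("pics/top_21.npy"))
c=np.array([582.4,-169])
d=np.hypot(W[...,0]-c[0],W[...,1]-c[1]);s=(d>48)&(d<56)&(W[...,2]>142)&(W[...,2]<158)
P=W[s];A=np.c_[P[:,:2]-c,np.ones(len(P))];q=np.linalg.lstsq(A,P[:,2],rcond=None)[0];print(len(P),"plane",q.round(3),np.std(A@q-P[:,2]))
# hue-blue plate edges for station yaw
b=((hsv[...,0]>100)&(hsv[...,0]<125)&(hsv[...,1]>150)&(hsv[...,2]>120)).astype(np.uint8)
c0=max(cv2.findContours(b,0,1)[0],key=cv2.contourArea);print(cv2.minAreaRect(ray("top",c0[:,0].astype(float),120)[:,:2].astype(np.float32)))
# yaw of cover: bore & cap
f=lambda x,y:((x+.5)/5-.5+325,(y+.5)/5-.5+150)
B=ray("top",f(233,184),190)[0];Cp=ray("top",f(247,258),172)[0];H=ray("top",f(205,131),150)[0];print(B.round(1),Cp.round(1),H.round(1),np.arctan2(*(B-Cp)[1::-1]),np.arctan2(*(H-B)[1::-1]))
E
```

```text
[314 184   6   8  34] [316.6 187.4] [[584.6  -0.9 186. ]] [[574.6  -1.4 229. ]]
[336 192   9   9  57] [339.6 195.9] [[556.1 -71.1 186. ]] [[547.2 -68.9 229. ]]
216 plane [-1.00000e-03 -2.00000e-03  1.49736e+02] 2.3689139721796373
((558.5679321289062, -151.0203094482422), (191.0628204345703, 152.40171813964844), 88.7935562133789)
[ 582.9 -169.2  190. ] [ 539.7 -178.2  172. ] [ 627.5 -158.4  150. ] 0.20409059176590133 0.23951372282657488
```

```bash
python3 -c "
from cell import order,sensors
print(order.job_done(),sensors.state()['t'])"
```

```text
the job is handed in; nothing more can be done
the job is handed in; nothing more can be done
```

The reactor is closed and the job is handed in at about 30 s. I turned the cover to 0.235 rad from the bolt pattern and the pin as seen in the pictures. It went over the shaft and the pin at the first try and I lowered it until it seated. I then pulled the plunger up, swung the hold-down arm round to its stop and moved the robot clear.

**Cover:** My last checks show its top face level at a mean 149.7 mm (150 expected), with the shaft standing out of the guide. The depth readings scatter by about 2.4 mm. Its turn, measured again from the top picture, came out at 0.204 rad from the capped stub and 0.240 rad from the hole.

**Plunger:** I lifted it about 15 mm against roughly 5 N. It stayed up in the pictures, and the arm then swung freely.

**Hold-down arm:** It stopped moving under a further push. In the top view the bar lies square to the support plate, with the jaw over the rim of the cover.

**Disagreements:**
- **Cameras:** They differ by about 2–4 mm. I went by the scene camera, which agreed with the robot's own position.
- **Stop angle:** By my pivot estimate the gripper was at about 1.70 rad at the stop. I put this down to finger slack and a slight turn of the station (about −0.02 rad), so I judged the stop by the push and the picture, not by that number.

The bystanders in view in the last picture stand where they were. The robot hid the amber bottle and the screwdriver there; I never went near the table beside either of them.

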